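Roll the craft kit into the closing bay and lid it

ROBOT

A 6-joint arm with a two-finger parallel gripper is mounted at the origin on the work surface. World frame = base frame: x ahead of the robot, y to its left, z up, the work surface at z = 0. Lengths are in m, angles in degrees, forces in N, time in s.
With the tool pointing down it reaches from about 0.375 to 0.9 m from the base axis. Payload 3.1 kg.
Tool frame: the origin (TCP) lies on the centre line of the jaws, within the pads' length; the fingertips stand 25 mm ahead of it and the grasp point (between the pads) lies 6 mm ahead of it; z points along the fingers, y is the line along which they close (so a half turn about z gives the same grasp; the last joint's range is limited). The gripper opens to 87 mm and grips with 3 to 60 N. Pads are 19 mm wide; open, the fingers measure 117 mm over their backs; the gripper's body (75 mm by 190 mm) begins 51 mm behind the grasp point.
Start: joints at [66.893, 30.224, 82.088, -0, 67.689, -10.227], TCP at [0.139, 0.609, 0.248] pointing down, gripper open.
Joint ranges: [-176.69, 176.69], [-43.24, 126.21], [12.49, 139.97], [-82, 262], [0, 151.66], [-163.58, 163.58]. Speed limits (degrees/s): [159.86, 159.86, 180, 180, 180, 180].

INTERFACE

Orientations are given as a 3x3 rotation matrix whose columns are the frame's x, y, z axes.
In Python, from rig import read_state, capture, camera_params, hand_in gives the robot as it stands.
- The arm moves only by the tool apply_moves, never from a script. Its argument "rows" is a list of rows, each an object of numbers: "x", "y", "z": the shift along the tool's x, y, z in mm; "rx", "ry", "rz": the turn, a rotation vector about the tool's x, y, z in units of 6 degrees (1.0 is 6 degrees); "claw": the closure in counts, from 0 (fully open) to 255 (shut). A call has 1 to 10 rows; each row is the pose to reach, as a shift and turn from the pose commanded when the call began, along the tool's axes at that moment; what a row does not reach only later rows make up. A row lasts 1/8 s, in which the tool goes at most 62.5 mm and 10.7 degrees, less where a joint would pass 70% of its speed; a pose out of reach is approached as far as the arm can. A call with a gripper value outside its range is refused whole. The fingers move at their own pace and stop on an object; the grip force is fixed at half the most. Time passes only in rows, so rows that repeat a pose let the fingers close. It gives the time, the measured TCP pose, the force, the opening and the grip force at its end, in the units of the state.
- read_state(): the state, without advancing time (a new reading comes with each control period).
- capture(name): name is "scene" or "top"; returns (picture, depth): 480x640x3 uint8, red, green, blue; 480x640 float32, m along the optical axis (not along the pixel's ray), 0 where there is no reading.
- camera_params(name): a dict with "fx", "fy", "cx", "cy" (pixels), "xyz" and "orientation" of the camera in the world. Camera axes: x right, y up, looking along -z (the intrinsics and any distortion apply to the point x, -y, -z); pixel columns grow to the right and rows downward; lengths in m; the calibration is good to about 2 mm. A picture is of the moment at which its call begins. camera_params takes no time and is no camera call.
- hand_in(): hands the job in; it is judged then, once.
The state is a dict: "time_s": time; "joint_positions": joint angles; "qvel": joint speeds; "tau": joint torques, N m; "position": TCP position; "tcp_rot": TCP orientation; "force": force on the tool from outside, world axes, zero at the start; "moment": the same for the moment, N m; "opening": opening from 0.0 (shut) to 1.0 (fully open); "grasp_force": force on a finger pad.
Only numpy, scipy, OpenCV 4.12 (cv2) and the standard library are available. Lean on these libraries where they do the work, as an engineer would, in place of code of your own. Each camera call takes 0.05 s, during which the arm holds its last target. There are 200 camera calls.

TASK

Push the open cardboard kit carton gently along the rollers into the blue bay until it is fully home against the yellow end stop, keeping it down on the rollers all the way. Then put the green lid on the carton so that it sits flat and fully down all round, with the kit still inside. Leave the green bottle, the roll of tape and the screwdriver where they are.

Things in the scene. Friction and masses are not known exactly. Their poses are not given: they have to be found in the camera images.
- lane: Roller lane fixed to the table, 524 mm long, 136 mm wide. Origin on the table under its middle line; x = direction of travel, towards the bay, y across, z up. 13 free-turning grey rollers (24 mm diameter, tops 50 mm above the table) at x = -240 to +98 mm; aluminium side guides, inner faces y = +-56 mm, tops 68 mm above the table, x = -252 to +110 mm; open at the -x end.
- bay_stop (a point): Foot of the yellow end stop's face, mid-bay, at floor level; lane x = +260 mm, axes as the lane's. The stop's top is 95 mm above the table. The blue bay before it (lane x = +110 to +260 mm) has a fixed flat floor 48.5 mm above the table and side walls with inner faces at y = +-56 mm, tops 85 mm above the table.
- carton: Open cardboard carton 140 (x) x 100 (y) x 70 mm high, walls and floor 5 mm, 0.35 to 0.65 kg with contents, loose on the rollers, 6 mm play to each guide. Origin at the centre of its underside, z up, x along the lane's x; fully home it is at lane x = +190 mm.
- carton_rim (a point): Centre of the carton's mouth (130 x 90 mm, 65 mm deep inside), level with its rim, 70 mm above its underside. A red fill line runs inside, 18 mm under the rim; the contents lie below it.
- lid: Green lid, 0.12 kg, right way up on the table. Origin at the centre of its underside, z up, x along its length (a half turn is the same). Bottom up: plug 110 x 70 x 5 mm, then 122 x 82 x 5 mm (4 mm play all round in the carton's mouth), then flange 146 x 106 x 5 mm, which rests on the rim. Seated, its origin is 60 mm above the carton's.
- lid_grip (a point): Centre of the upright wooden grip bar on the lid, 60 mm long (x), 20 mm wide (y), 32 mm high; this point is 34 mm above the lid's underside, the bar's top 47 mm above it, its foot on the flange. Axes as the lid's; take it across the 20 mm width.
- kit_block: Loose wooden block 50 x 35 x 22 mm lying in the carton; origin at the centre of its underside.
- kit_staples: Loose orange pack of staples 60 x 25 x 20 mm lying in the carton; origin at the centre of its underside.
- kit_glue: Loose white jar, 30 mm diameter, 40 mm high, standing in the carton; origin at the centre of its underside.
- tea: Bystander: green bottle 60 mm diameter, 170 mm high, on the robot's right near the lane's open end, origin under its middle.
- tape: Bystander: roll of yellow tape, 90 mm diameter, 24 mm high, on the robot's left, origin under its middle.
- screwdriver: Bystander: screwdriver lying on the robot's left beyond the tape, origin under its middle.
There are look-alikes about, which are no part of the job. What is meant by the kit_glue is not red, and is the smaller of those in its own colour.

How it is judged (in metres and radians):
On the way, in this order (a step that is already met when the one before it is completed fails the run):
1. the carton is home in the bay, within 10 mm of the end stop and flat on the bay floor (x of carton in the frame of lane above 0.18 m and z of carton in the frame of lane below 0.0525 m and angle between carton's own z axis and vertical below 0.06 rad), for 0.2 s.
2. the lid is seated on the carton, which is still home (all of step 1 and z of lid in the frame of carton between 0.055 and 0.063 m and horizontal distance between lid and carton below 0.012 m and angle between the z axis of lid and the z axis of carton, either way round below 0.05 rad and angle between the x axis of lid and the x axis of carton, either way round below 0.15 rad), for 0.2 s.
At the end, for the whole second after the job is handed in: The carton stands at rest and level on the bay floor within 10 mm of the end stop, all three kit parts inside it, and the lid is seated: flange down on the rim (within 3 mm), level within 0.05 rad of the carton, centred within 12 mm and lengthwise along it (0.15 rad), at rest and released (all of step 2 and distance between each of kit_block, kit_staples, kit_glue and carton below 0.085 m and z of each of kit_block, kit_staples, kit_glue in the frame of carton below 0.05 m and linear speed of each of carton, lid below 0.02 m/s); the robot touches nothing.
It fails at once if the carton is lifted off the rollers (underside more than 20 mm above them) or tipped by more than 0.25 rad (z of carton in the frame of lane above 0.07 m or angle between carton's own z axis and vertical above 0.25 rad).
It fails at once if the carton is shot along, faster than 0.6 m/s (linear speed of carton above 0.6 m/s).
It fails at once if the bottle, the tape or the screwdriver is moved by more than 30 mm (distance of any of tea, tape, screwdriver from where it was at the start of the episode above 0.03 m).
It also fails if it takes over 58 s, if anything falls off the work surface, if the arm or the gripper's body presses on something with over 40 N, if the wrist force passes 120 N, or if a joint passes its speed limit or range.

## Working session

There is one attempt and no reset: what is moved stays moved. The work goes in short steps, Python scripts to look and compute and a tool call to move; the robot and the scene stay as the last step left them, time stands still between calls to the robot, and variables do not carry over. Pictures are saved under pics/ and viewed, at most 10 in all, crops included, and the job is handed in when it is done.

Besides the shell and the picture viewer there is one more tool, called by a JSON object that holds its "fn" and its "kwargs", one argument or row to a line. apply_moves: Moves the arm, as the interface text tells. Its arguments: {"type":"object","properties":{"rows":{"type":"array"}},"required":["rows"]}

```bash
mkdir -p pics; ls
python3 - <<'E'
from rig import *
import cv2,numpy as np
for n in("scene","top"):
    p,d=capture(n); np.savez(n+"0.npz",p=p,d=d); cv2.imwrite(f"pics/{n}0.png",p[:,:,::-1]); print(n,camera_params(n))
print(read_state())
E
```

```text
pics
scene {'fx': 605.4824033744673, 'fy': 605.4824033744673, 'cx': 311.0190083634143, 'cy': 237.99537717119168, 'xyz': array([1.6341175 , 0.56896907, 1.20296062]), 'orientation': array([[-0.42542422, -0.60696163,  0.67127626],
       [ 0.90477852, -0.26906834,  0.33011824],
       [-0.01974992,  0.74779664,  0.66363403]])}
top {'fx': 451.60004361903856, 'fy': 451.60004361903856, 'cx': 319.10444875049967, 'cy': 241.6389848910042, 'xyz': array([0.4324977 , 0.01177514, 1.07642421]), 'orientation': array([[ 0.01855678,  0.99524111, -0.09565971],
       [-0.999782  ,  0.01755498, -0.01130354],
       [-0.00957045,  0.09584862,  0.99534991]])}
{'time_s': 0.1, 'joint_positions': array([ 6.68923984e+01,  3.02733833e+01,  8.21464941e+01,  9.55566419e-06,
        6.76892507e+01, -1.02285537e+01]), 'qvel': array([-0.00326374, -0.04795718, -0.2244814 ,  0.04310685,  0.10265514,
        0.09600181]), 'tau': array([-2.16767953e-04, -4.40986204e+01, -1.77151090e+01,  6.34800363e-02,
        5.34287898e-02, -6.33944524e-05]), 'position': array([0.13905927, 0.60873218, 0.24668635]), 'tcp_rot': array([[-9.74842627e-01,  2.22893009e-01, -7.47636860e-04],
       [ 2.22894006e-01,  9.74841112e-01, -1.75177275e-03],
       [ 3.38369249e-04, -1.87434652e-03, -9.99998186e-01]]), 'force': array([-0.3032027 , -0.9945644 ,  0.37825811]), 'moment': array([ 0.028548  ,  0.0224887 , -0.03574539]), 'grasp_force': 0.0, 'opening': 1.0024936361131482}
```

View pics/top0.png

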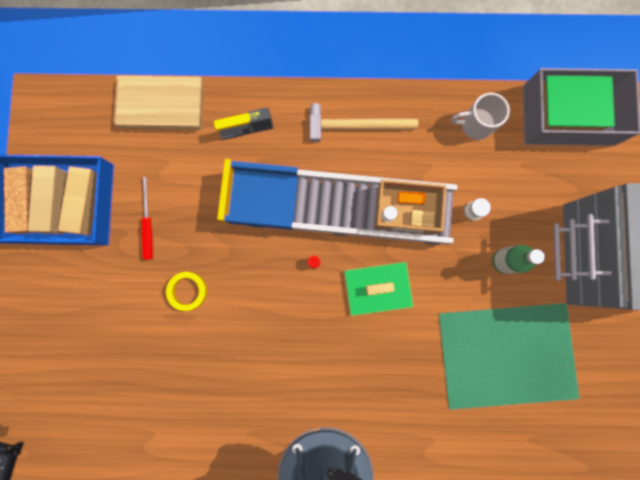

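View pics/scene0.png

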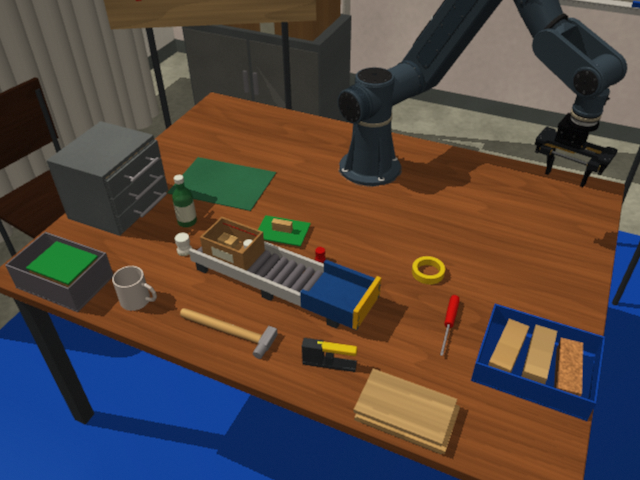

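Top view: the carton is at (411,205), with a white jar inside at (390,213). Bay stop is at (225,190), lid at (378,289) with its bar at (380,289), bottle at (515,260), tape at (186,291), screwdriver at (147,220). 

Jars: white in the carton (390,213), bigger white outside (478,210), red (314,262). kit_glue is the small white one in the carton. I don't need to grasp any of them.

```bash
cat > h.py <<'E'
import numpy as np,cv2
from rig import *
def rays(n,uv):
    c=camera_params(n);uv=np.atleast_2d(np.float64(uv))
    v=np.c_[(uv[:,0]-c['cx'])/c['fx'],-(uv[:,1]-c['cy'])/c['fy'],-np.ones(len(uv))]
    return c['xyz'],v@c['orientation'].T
def onz(n,uv,z):
    o,r=rays(n,uv); return o+r*((z-o[2])/r[:,2])[:,None]
def cloud(n,d):
    v,u=np.mgrid[:480,:640]; o,r=rays(n,np.c_[u.ravel(),v.ravel()])
    return (o+r*d.reshape(-1,1)).reshape(480,640,3)
def rect(P):  # centre, sizes, angle of long side (deg)
    (c,s,a)=cv2.minAreaRect((P[:,:2]*1000).astype(np.float32))
    if s[0]<s[1]: s=s[::-1];a+=90
    return np.round(c,1),np.round(s,1),round((a+90)%180-90,2)
E
python3 - <<'E'
from h import *
z=np.load('top0.npz');p,d=z['p'],z['d'];X=cloud('top',d)
hsv=cv2.cvtColor(p,cv2.COLOR_RGB2HSV);H,S,V=[hsv[...,i].astype(int) for i in range(3)]
def box(u0,u1,v0,v1):
    m=np.zeros((480,640),bool);m[v0:v1,u0:u1]=1;return m
def big(m):
    n,l,s,_=cv2.connectedComponentsWithStats(m.astype(np.uint8));return l==1+np.argmax(s[1:,4])
def show(nm,m,zp):
    vv,uu=np.nonzero(m);P=onz('top',np.c_[uu,vv],zp);print(nm,m.sum(),'medz',np.median(X[m][:,2]).round(4),rect(P),'mean',P.mean(0).round(4))
ok=d>0
lid=big(box(335,420,255,320)&(H>45)&(H<85)&(S>120)); show('lid',cv2.morphologyEx(lid.astype(np.uint8),cv2.MORPH_CLOSE,np.ones((15,15)))>0,.015)
show('bar',big(box(360,400,278,300)&(H<30)&(S<160)&(V>120)),.047)
show('stop',big(box(210,240,150,230)&(H>22)&(H<35)&(S>120)),.095)
show('bayblue',big(box(225,300,155,235)&(H>100)&(H<120)&(S>120)),.085)
car=big(box(365,460,165,250)&ok&(X[...,2]>.112)&(X[...,2]<.13)); show('carton rim',car,.12)
for nm,b in (('jar',(460,500,190,230)),('bottle',(485,550,235,285))):
    m=box(*b)&ok&(X[...,2]>.02); Q=X[m];print(nm,'zmax',np.percentile(Q[:,2],98).round(3)); T=Q[Q[:,2]>np.percentile(Q[:,2],98)-.02];print(np.median(T,0).round(3),T.min(0).round(3),T.max(0).round(3))
g=box(290,460,165,250)&ok&(X[...,2]>.06)&(X[...,2]<.075)&(S<60)&(V>150);show('guides',g,.068)
vv,uu=np.nonzero(g);P=onz('top',np.c_[uu,vv],.068);print(P[:,:2].min(0),P[:,:2].max(0))
b=cv2.resize(p[150:330,280:520],None,fx=3.3,fy=3.3,interpolation=cv2.INTER_CUBIC);cv2.imwrite('pics/crop0.png',b[:,:,::-1])
E
```

```text
lid 2825 medz 0.0156 (array([ 427.6, -116. ]), array([145.9, 105.3]), -81.06) mean [ 0.4273 -0.116   0.015 ]
bar 228 medz 0.0471 (array([ 427.6, -115.4]), array([61.1, 19.3]), -80.24) mean [ 0.4276 -0.1154  0.047 ]
stop 408 medz 0.0945 (array([639.7, 235.6]), array([137.9,  15.4]), -5.08) mean [0.6384 0.236  0.095 ]
bayblue 3878 medz 0.0493 (array([630.6, 152.4]), array([149.9, 138.6]), 85.62) mean [0.6302 0.15   0.085 ]
carton rim 653 medz 0.1196 (array([ 607.4, -174.6]), array([141.1, 101.4]), 85.63) mean [ 0.6084 -0.1768  0.12  ]
jar zmax 0.062
[ 0.616 -0.341  0.057] [ 0.596 -0.363  0.042] [ 0.637 -0.323  0.062]
bottle zmax 0.172
[ 0.498 -0.411  0.17 ] [ 0.485 -0.427  0.153] [ 0.511 -0.399  0.174]
guides 1309 medz 0.0679 (array([613.3, -99.1]), array([361.9, 133.9]), 85.26) mean [ 0.602  -0.0793  0.068 ]
[ 0.53357033 -0.28430441] [0.69490301 0.08508873]
```

View pics/crop0.png

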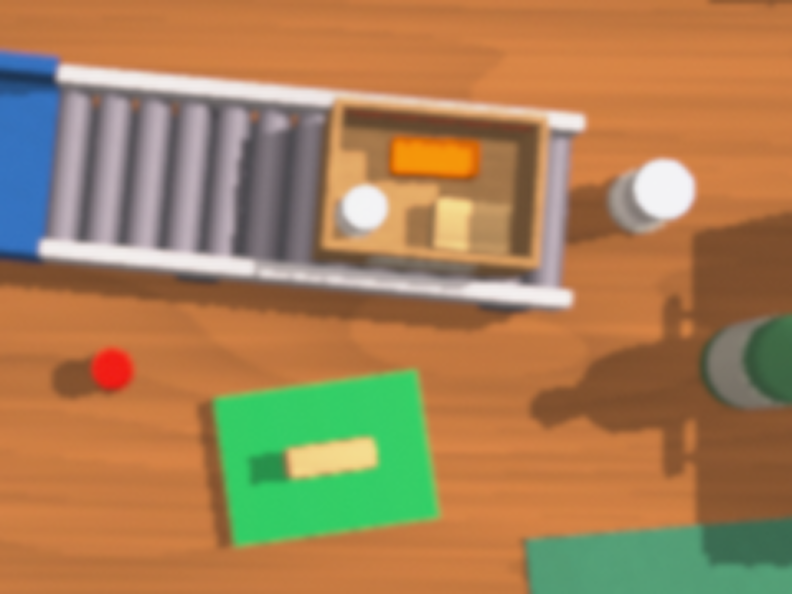

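The crop confirms the small white jar standing in the carton, at crop (364,210). The lid bar is at crop (332,457). Measured sizes match: lid 146x105, rim 141x101, bar 61x19, guide length 362. I'll set out towards the rear of the carton.

{"fn": "apply_moves", "kwargs": {
  "rows": [
    {"x":-421,"y":-221,"rz":13.63,"claw":108},
    {"x":-421,"y":-221,"rz":13.63,"claw":108},
    {"x":-421,"y":-221,"rz":13.63,"claw":108},
    {"x":-421,"y":-221,"rz":13.63,"claw":108},
    {"x":-421,"y":-221,"rz":13.63,"claw":108},
    {"x":-421,"y":-221,"rz":13.63,"claw":108},
    {"x":-421,"y":-221,"rz":13.63,"claw":108},
    {"x":-421,"y":-221,"rz":13.63,"claw":108},
    {"x":-421,"y":-221,"rz":13.63,"claw":108},
    {"x":-421,"y":-221,"rz":13.63,"claw":108}
  ]
}}

```text
validation failed for argument at $.ro...
```

```bash
cat >> h.py <<'E'
def go(xyz,psi):
    "shift (tool axes, mm) and rz (units) to world xyz mm with tool y at psi deg"
    s=read_state();R=s['tcp_rot'];d=R.T@(np.array(xyz)-1000*s['position'])
    cur=np.degrees(np.arctan2(R[1,1],R[0,1]));dz=(psi-cur+180)%360-180
    print('t',s['time_s'],'pos',(1000*s['position']).round(1),'psi',cur.round(2),'tilt',R[:,2].round(4),'shift',d.round(1),'rz',round(-dz/6,2),'F',s['force'].round(1),'open',round(s['opening'],3))
O=np.array([619,-28.3]);U=np.array([np.cos(np.radians(85.3)),np.sin(np.radians(85.3))]);W=np.array([-U[1],U[0]])
def lane(x,y,z): return [*(O+x*U+y*W),z]
E
python3 -c "
from h import *
go(lane(-244,0,200),-4.7)"
```

```text
t 0.1 pos [139.1 608.7 246.7] psi 77.12 tilt [-7.0e-04 -1.8e-03 -1.0e+00] shift [-644.6 -755.5   47.9] rz 13.64 F [-0.3 -1.   0.4] open 1.002
```

{"fn": "apply_moves", "kwargs": {
  "rows": [
    {"x":-421,"y":-221,"z":0,"rx":0,"ry":0,"rz":13.63,"claw":108},
    {"x":-421,"y":-221,"z":0,"rx":0,"ry":0,"rz":13.63,"claw":108},
    {"x":-421,"y":-221,"z":0,"rx":0,"ry":0,"rz":13.63,"claw":108},
    {"x":-421,"y":-221,"z":0,"rx":0,"ry":0,"rz":13.63,"claw":108},
    {"x":-421,"y":-221,"z":0,"rx":0,"ry":0,"rz":13.63,"claw":108},
    {"x":-421,"y":-221,"z":0,"rx":0,"ry":0,"rz":13.63,"claw":108},
    {"x":-421,"y":-221,"z":0,"rx":0,"ry":0,"rz":13.63,"claw":108},
    {"x":-421,"y":-221,"z":0,"rx":0,"ry":0,"rz":13.63,"claw":108},
    {"x":-421,"y":-221,"z":0,"rx":0,"ry":0,"rz":13.63,"claw":108},
    {"x":-421,"y":-221,"z":0,"rx":0,"ry":0,"rz":13.63,"claw":108}
  ]
}}

```text
time_s: 1.35
position: [0.4995, 0.3, 0.247]
tcp_rot: [[0.081, 0.997, -0.002], [0.997, -0.081, -0.0], [-0.0, -0.002, -1.0]]
force: [-0.2, 0.9, 0.3]
opening: 0.574
grasp_force: 0.0
```

```bash
python3 -c "
from h import *
go(lane(-244,0,200),-4.7)"
```

```text
t 1.35 pos [499.5 300.  247. ] psi -4.63 tilt [-1.9e-03 -1.0e-04 -1.0e+00] shift [-561.6  145.4   46.9] rz 0.01 F [-0.2  0.9  0.3] open 0.574
```

{"fn": "apply_moves", "kwargs": {
  "rows": [
    {"x":-562,"y":145,"z":47,"rx":0,"ry":0,"rz":0,"claw":108},
    {"x":-562,"y":145,"z":47,"rx":0,"ry":0,"rz":0,"claw":108},
    {"x":-562,"y":145,"z":47,"rx":0,"ry":0,"rz":0,"claw":108},
    {"x":-562,"y":145,"z":47,"rx":0,"ry":0,"rz":0,"claw":108},
    {"x":-562,"y":145,"z":47,"rx":0,"ry":0,"rz":0,"claw":108},
    {"x":-562,"y":145,"z":47,"rx":0,"ry":0,"rz":0,"claw":108},
    {"x":-562,"y":145,"z":47,"rx":0,"ry":0,"rz":0,"claw":108},
    {"x":-562,"y":145,"z":47,"rx":0,"ry":0,"rz":0,"claw":108},
    {"x":-562,"y":145,"z":47,"rx":0,"ry":0,"rz":0,"claw":108},
    {"x":-562,"y":145,"z":47,"rx":0,"ry":0,"rz":0,"claw":108}
  ]
}}

```text
time_s: 2.6
position: [0.5998, -0.2739, 0.2001]
tcp_rot: [[0.082, 0.997, 0.0], [0.997, -0.082, -0.001], [-0.001, 0.0, -1.0]]
force: [0.0, 0.0, 0.3]
opening: 0.575
grasp_force: 0.0
```

```bash
python3 -c "
from h import *
go(lane(-244,0,100),-4.7)
p,d=capture('scene');cv2.imwrite('pics/s1.png',cv2.resize(p[150:330,100:340],None,fx=3.3,fy=3.3)[:,:,::-1])"
```

```text
t 2.6 pos [ 599.8 -273.9  200.1] psi -4.7 tilt [ 4.e-04 -6.e-04 -1.e+00] shift [  2.4  -1.  100.1] rz -0.0 F [0.  0.  0.3] open 0.575
```

View pics/s1.png

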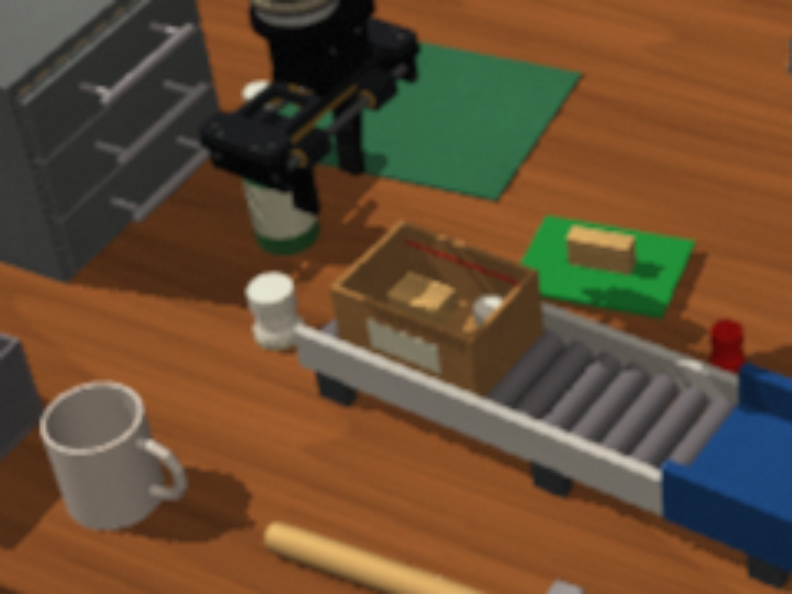

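The open fingers are above and behind the carton's rear (crop (330,180)). Clear of the jar at (272,310). Descend.

{"fn": "apply_moves", "kwargs": {
  "rows": [
    {"x":2,"y":-1,"z":40,"rx":0,"ry":0,"rz":0,"claw":108},
    {"x":2,"y":-1,"z":80,"rx":0,"ry":0,"rz":0,"claw":108},
    {"x":2,"y":-1,"z":112,"rx":0,"ry":0,"rz":0,"claw":108},
    {"x":2,"y":-1,"z":112,"rx":0,"ry":0,"rz":0,"claw":108},
    {"x":5,"y":-1,"z":112,"rx":0,"ry":0,"rz":0,"claw":108},
    {"x":9,"y":-1,"z":112,"rx":0,"ry":0,"rz":0,"claw":108},
    {"x":13,"y":-1,"z":112,"rx":0,"ry":0,"rz":0,"claw":108},
    {"x":18,"y":-1,"z":112,"rx":0,"ry":0,"rz":0,"claw":108},
    {"x":24,"y":-1,"z":112,"rx":0,"ry":0,"rz":0,"claw":108},
    {"x":30,"y":-1,"z":112,"rx":0,"ry":0,"rz":0,"claw":108}
  ]
}}

```text
time_s: 3.9
position: [0.601, -0.2419, 0.0888]
tcp_rot: [[0.081, 0.997, 0.001], [0.997, -0.081, -0.0], [-0.0, 0.001, -1.0]]
force: [0.3, -1.8, 0.7]
opening: 0.576
grasp_force: 0.6
```

```bash
python3 -c "
from h import *
go(lane(110,0,88),-4.7)"
```

```text
t 3.9 pos [ 601.  -241.9   88.8] psi -4.67 tilt [ 7.e-04 -5.e-04 -1.e+00] shift [324.4   0.6   0.6] rz 0.0 F [ 0.3 -1.8  0.7] open 0.576
```

{"fn": "apply_moves", "kwargs": {
  "rows": [
    {"x":8,"y":0,"z":0,"rx":0,"ry":0,"rz":0,"claw":108},
    {"x":17,"y":0,"z":0,"rx":0,"ry":0,"rz":0,"claw":108},
    {"x":27,"y":0,"z":0,"rx":0,"ry":0,"rz":0,"claw":108},
    {"x":37,"y":0,"z":0,"rx":0,"ry":0,"rz":0,"claw":108},
    {"x":47,"y":0,"z":0,"rx":0,"ry":0,"rz":0,"claw":108},
    {"x":57,"y":0,"z":0,"rx":0,"ry":0,"rz":0,"claw":108},
    {"x":67,"y":0,"z":0,"rx":0,"ry":0,"rz":0,"claw":108},
    {"x":77,"y":0,"z":0,"rx":0,"ry":0,"rz":0,"claw":108},
    {"x":87,"y":0,"z":0,"rx":0,"ry":0,"rz":0,"claw":108},
    {"x":97,"y":0,"z":0,"rx":0,"ry":0,"rz":0,"claw":108}
  ]
}}

```text
time_s: 5.15
position: [0.6085, -0.1446, 0.0885]
tcp_rot: [[0.081, 0.997, -0.0], [0.997, -0.081, 0.0], [0.0, -0.0, -1.0]]
force: [0.2, -1.4, 0.7]
opening: 0.575
grasp_force: 0.6
```

{"fn": "apply_moves", "kwargs": {
  "rows": [
    {"x":10,"y":0,"z":0,"rx":0,"ry":0,"rz":0,"claw":108},
    {"x":20,"y":0,"z":0,"rx":0,"ry":0,"rz":0,"claw":108},
    {"x":30,"y":0,"z":0,"rx":0,"ry":0,"rz":0,"claw":108},
    {"x":40,"y":0,"z":0,"rx":0,"ry":0,"rz":0,"claw":108},
    {"x":50,"y":0,"z":0,"rx":0,"ry":0,"rz":0,"claw":108},
    {"x":60,"y":0,"z":0,"rx":0,"ry":0,"rz":0,"claw":108},
    {"x":70,"y":0,"z":0,"rx":0,"ry":0,"rz":0,"claw":108},
    {"x":80,"y":0,"z":0,"rx":0,"ry":0,"rz":0,"claw":108},
    {"x":90,"y":0,"z":0,"rx":0,"ry":0,"rz":0,"claw":108},
    {"x":100,"y":0,"z":0,"rx":0,"ry":0,"rz":0,"claw":108}
  ]
}}

```text
time_s: 6.4
position: [0.6167, -0.0449, 0.0885]
tcp_rot: [[0.081, 0.997, -0.0], [0.997, -0.081, 0.0], [0.0, -0.0, -1.0]]
force: [-0.4, -1.2, 1.0]
opening: 0.578
grasp_force: 0.5
```

```bash
python3 -c "
from h import *
go(lane(110,0,88),-4.7)
p,d=capture('top');b=np.hstack([p[150:260,200:470]]);q,_=capture('scene')
cv2.imwrite('pics/s2.png',np.vstack([cv2.resize(b,(700,285)),cv2.resize(q[170:345,160:400],(700,310))[:310]])[:,:,::-1])"
```

```text
t 6.4 pos [616.7 -44.9  88.5] psi -4.67 tilt [-2.e-04  2.e-04 -1.e+00] shift [126.7   1.    0.5] rz 0.01 F [-0.4 -1.2  1. ] open 0.578
```

View pics/s2.png

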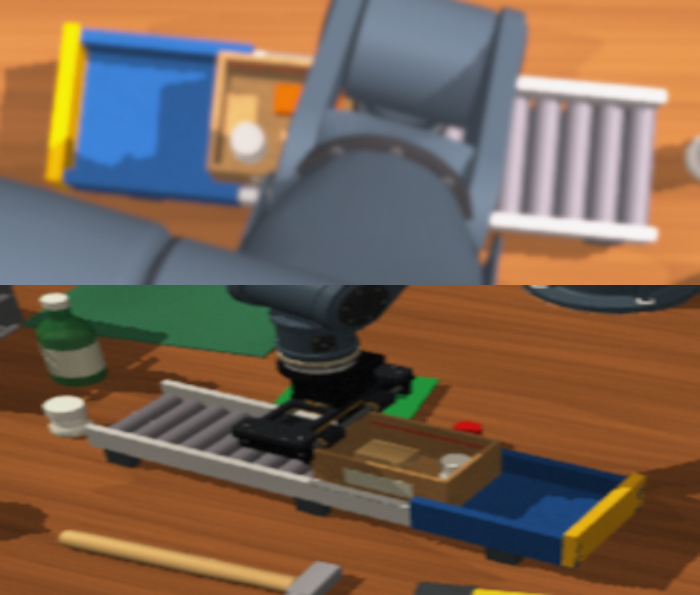

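The carton is square in the lane and down on the rollers. Its front edge is in the bay at top crop (215,115), and the kit is inside. Keep pushing.

{"fn": "apply_moves", "kwargs": {
  "rows": [
    {"x":10,"y":0,"z":0,"rx":0,"ry":0,"rz":0,"claw":108},
    {"x":20,"y":0,"z":0,"rx":0,"ry":0,"rz":0,"claw":108},
    {"x":30,"y":0,"z":0,"rx":0,"ry":0,"rz":0,"claw":108},
    {"x":40,"y":0,"z":0,"rx":0,"ry":0,"rz":0,"claw":108},
    {"x":50,"y":0,"z":0,"rx":0,"ry":0,"rz":0,"claw":108},
    {"x":60,"y":0,"z":0,"rx":0,"ry":0,"rz":0,"claw":108},
    {"x":70,"y":0,"z":0,"rx":0,"ry":0,"rz":0,"claw":108},
    {"x":80,"y":0,"z":0,"rx":0,"ry":0,"rz":0,"claw":108},
    {"x":90,"y":0,"z":0,"rx":0,"ry":0,"rz":0,"claw":108},
    {"x":98,"y":0,"z":0,"rx":0,"ry":0,"rz":0,"claw":108}
  ]
}}

```text
time_s: 7.75
position: [0.6245, 0.0527, 0.0885]
tcp_rot: [[0.081, 0.997, -0.0], [0.997, -0.081, -0.0], [-0.0, -0.0, -1.0]]
force: [-0.4, -1.6, -0.8]
opening: 0.576
grasp_force: 0.8
```

{"fn": "apply_moves", "kwargs": {
  "rows": [
    {"x":4,"y":0,"z":0,"rx":0,"ry":0,"rz":0,"claw":108},
    {"x":7,"y":0,"z":0,"rx":0,"ry":0,"rz":0,"claw":108},
    {"x":10,"y":0,"z":0,"rx":0,"ry":0,"rz":0,"claw":108},
    {"x":13,"y":0,"z":0,"rx":0,"ry":0,"rz":0,"claw":108},
    {"x":16,"y":0,"z":0,"rx":0,"ry":0,"rz":0,"claw":108},
    {"x":18,"y":0,"z":0,"rx":0,"ry":0,"rz":0,"claw":108},
    {"x":20,"y":0,"z":0,"rx":0,"ry":0,"rz":0,"claw":108},
    {"x":22,"y":0,"z":0,"rx":0,"ry":0,"rz":0,"claw":108},
    {"x":24,"y":0,"z":0,"rx":0,"ry":0,"rz":0,"claw":108}
  ]
}}

```text
time_s: 8.88
position: [0.6267, 0.076, 0.0886]
tcp_rot: [[0.081, 0.997, 0.0], [0.997, -0.081, -0.0], [-0.0, 0.0, -1.0]]
force: [-0.2, -1.8, -0.3]
opening: 0.574
grasp_force: 1.2
```

{"fn": "apply_moves", "kwargs": {
  "rows": [
    {"x":2,"y":0,"z":0,"rx":0,"ry":0,"rz":0,"claw":108},
    {"x":3,"y":0,"z":0,"rx":0,"ry":0,"rz":0,"claw":108}
  ]
}}

```text
time_s: 9.12
position: [0.6269, 0.0791, 0.0886]
tcp_rot: [[0.081, 0.997, 0.0], [0.997, -0.081, -0.0], [-0.0, 0.0, -1.0]]
force: [-0.3, -2.0, -0.7]
opening: 0.579
grasp_force: 1.2
```

{"fn": "apply_moves", "kwargs": {
  "rows": [
    {"x":1,"y":0,"z":0,"rx":0,"ry":0,"rz":0,"claw":108},
    {"x":2,"y":0,"z":0,"rx":0,"ry":0,"rz":0,"claw":108},
    {"x":3,"y":0,"z":0,"rx":0,"ry":0,"rz":0,"claw":108}
  ]
}}

```text
time_s: 9.5
position: [0.6272, 0.0798, 0.0887]
tcp_rot: [[0.08, 0.997, -0.0], [0.997, -0.08, -0.004], [-0.004, -0.0, -1.0]]
force: [-1.0, -10.7, -0.1]
opening: 0.576
grasp_force: 5.7
```

```bash
cat > meas.py <<'E'
from h import *
go(lane(110,0,88),-4.7)
p,d=capture('top');X=cloud('top',d)
L=(X[...,:2]*1000-O)@np.c_[U,W]; Z=X[...,2]
m=(d>0)&(Z>.105)&(Z<.135)&(L[...,0]>60)&(L[...,0]<280)&(abs(L[...,1])<65)
vv,uu=np.nonzero(m);P=onz('top',np.c_[uu,vv],.1185)[:,:2]*1000
Q=(P-O)@np.c_[U,W]
print(m.sum(),np.median(Z[m]),'lane range',Q.min(0),Q.max(0),rect(P/1000) )
s=cv2.cvtColor(p,cv2.COLOR_RGB2HSV);y=(s[...,0]>22)&(s[...,0]<35)&(s[...,1]>120)&(L[...,0]>235)&(L[...,0]<300)&(abs(L[...,1])<75)
vv,uu=np.nonzero(y);T=(onz('top',np.c_[uu,vv],.095)[:,:2]*1000-O)@np.c_[U,W];print('stop x',np.percentile(T[:,0],[2,98]),'y',np.percentile(T[:,1],[1,99]))
E
python3 meas.py
```

```text
t 9.5 pos [627.2  79.8  88.7] psi -4.59 tilt [-3.0e-04 -3.7e-03 -1.0e+00] shift [1.6 0.7 0.6] rz 0.02 F [ -1.  -10.7  -0.1] open 0.576
206 0.11735586501275597 lane range [234.97991628 -50.51652598] [258.55982839  50.86471392] (array([640.7, 224.1]), array([103.2,  22.7]), -12.67)
stop x [259.08172176 270.51743703] y [-67.75274976  63.43152912]
```

Force rose to 10.7 N with the TCP stalled, and the carton front is at lane x ≈ 259: it is home. Back off and rise, then go to the lid.

{"fn": "apply_moves", "kwargs": {
  "rows": [
    {"x":-5,"y":0,"z":0,"rx":0,"ry":0,"rz":0,"claw":108},
    {"x":-25,"y":0,"z":0,"rx":0,"ry":0,"rz":0,"claw":80},
    {"x":-40,"y":0,"z":-30,"rx":0,"ry":0,"rz":0,"claw":80},
    {"x":-50,"y":0,"z":-70,"rx":0,"ry":0,"rz":0,"claw":80},
    {"x":-60,"y":0,"z":-100,"rx":0,"ry":0,"rz":0,"claw":80},
    {"x":-60,"y":0,"z":-110,"rx":0,"ry":0,"rz":0,"claw":80}
  ]
}}

```text
time_s: 10.3
position: [0.6233, 0.0209, 0.2007]
tcp_rot: [[0.083, 0.997, 0.004], [0.997, -0.083, -0.0], [0.0, 0.004, -1.0]]
force: [-0.5, -0.4, 0.1]
opening: 0.682
grasp_force: 0.0
```

```bash
python3 -c "
from h import *
go([427.6,-115.7,130],9.3)"
```

```text
t 10.3 pos [623.3  20.9 200.7] psi -4.76 tilt [ 4.1e-03 -2.0e-04 -1.0e+00] shift [-152.3 -184.    69.9] rz -2.34 F [-0.5 -0.4  0.1] open 0.682
```

{"fn": "apply_moves", "kwargs": {
  "rows": [
    {"x":-38,"y":-46,"z":0,"rx":0,"ry":0,"rz":-0.6,"claw":80},
    {"x":-76,"y":-92,"z":0,"rx":0,"ry":0,"rz":-1.2,"claw":80},
    {"x":-114,"y":-138,"z":10,"rx":0,"ry":0,"rz":-1.8,"claw":80},
    {"x":-152,"y":-184,"z":40,"rx":0,"ry":0,"rz":-2.34,"claw":80},
    {"x":-152,"y":-184,"z":70,"rx":0,"ry":0,"rz":-2.34,"claw":80},
    {"x":-152,"y":-184,"z":70,"rx":0,"ry":0,"rz":-2.34,"claw":80},
    {"x":-152,"y":-184,"z":70,"rx":0,"ry":0,"rz":-2.34,"claw":80}
  ]
}}

```text
time_s: 11.18
position: [0.4273, -0.1143, 0.1288]
tcp_rot: [[-0.163, 0.987, 0.001], [0.987, 0.163, -0.0], [-0.0, 0.001, -1.0]]
force: [0.0, -0.2, 0.4]
opening: 0.688
grasp_force: 0.0
```

```bash
sed -i 's/^go.*/go([427.6,-115.7,44],9.3)/' meas.py; python3 meas.py; python3 -c "
from h import *
q,_=capture('scene')
cv2.imwrite('pics/s3.png',cv2.resize(q[170:350,180:420],(800,600))[:,:,::-1])"
```

```text
t 11.175 pos [ 427.3 -114.3  128.8] psi 9.41 tilt [ 6.e-04 -1.e-04 -1.e+00] shift [-1.4  0.  84.8] rz 0.02 F [ 0.  -0.2  0.4] open 0.688
720 0.11753190340822944 lane range [117.18928633 -50.8570793 ] [258.55982839  51.35018728] (array([634.2, 158.9]), array([141.3, 102.1]), 85.39)
stop x [259.00110167 271.70069873] y [-67.62846726  69.91955444]
```

View pics/s3.png

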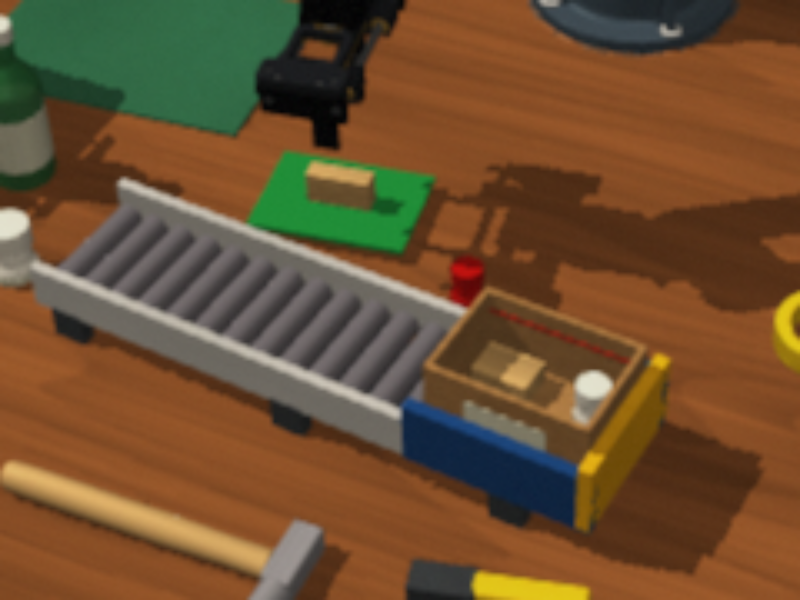

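The carton sits flat against the yellow stop, with the jar at (592,392) and the block at (522,370) inside. Carton centre is (634.2,158.9), angle 85.4°. The gripper is over the lid, so go down and grip the bar.

{"fn": "apply_moves", "kwargs": {
  "rows": [
    {"x":-1,"y":0,"z":30,"rx":0,"ry":0,"rz":0,"claw":80},
    {"x":-1,"y":0,"z":60,"rx":0,"ry":0,"rz":0,"claw":80},
    {"x":-1,"y":0,"z":78,"rx":0,"ry":0,"rz":0,"claw":80},
    {"x":-1,"y":0,"z":84,"rx":0,"ry":0,"rz":0,"claw":80},
    {"x":-1,"y":0,"z":84,"rx":0,"ry":0,"rz":0,"claw":80},
    {"x":-1,"y":0,"z":84,"rx":0,"ry":0,"rz":0,"claw":255},
    {"x":-1,"y":0,"z":84,"rx":0,"ry":0,"rz":0,"claw":255},
    {"x":-1,"y":0,"z":84,"rx":0,"ry":0,"rz":0,"claw":255},
    {"x":-1,"y":0,"z":84,"rx":0,"ry":0,"rz":0,"claw":255},
    {"x":-1,"y":0,"z":84,"rx":0,"ry":0,"rz":0,"claw":255}
  ]
}}

```text
time_s: 12.52
position: [0.427, -0.1155, 0.0447]
tcp_rot: [[-0.163, 0.987, 0.001], [0.987, 0.163, -0.0], [-0.001, 0.001, -1.0]]
force: [0.2, 0.1, 1.7]
opening: 0.232
grasp_force: 30.0
```

{"fn": "apply_moves", "kwargs": {
  "rows": [
    {"x":0,"y":0,"z":0,"rx":0,"ry":0,"rz":0,"claw":255},
    {"x":0,"y":0,"z":-10,"rx":0,"ry":0,"rz":0,"claw":255},
    {"x":0,"y":0,"z":-40,"rx":0,"ry":0,"rz":0,"claw":255},
    {"x":0,"y":0,"z":-80,"rx":0,"ry":0,"rz":0,"claw":255},
    {"x":0,"y":0,"z":-120,"rx":0,"ry":0,"rz":0,"claw":255},
    {"x":0,"y":0,"z":-160,"rx":0,"ry":0,"rz":0,"claw":255},
    {"x":0,"y":0,"z":-160,"rx":0,"ry":0,"rz":0,"claw":255}
  ]
}}

```text
time_s: 13.4
position: [0.4279, -0.116, 0.2074]
tcp_rot: [[-0.163, 0.987, 0.006], [0.987, 0.163, -0.003], [-0.004, 0.005, -1.0]]
force: [0.4, 0.2, -1.7]
opening: 0.224
grasp_force: 30.0
```

```bash
python3 -c "
from h import *
go([634.2,158.9,204],-4.6)"
```

```text
t 13.4 pos [ 427.9 -116.   207.4] psi 9.39 tilt [ 0.006  -0.0035 -1.    ] shift [237.6 248.4   3.7] rz 2.33 F [ 0.4  0.2 -1.7] open 0.224
```

{"fn": "apply_moves", "kwargs": {
  "rows": [
    {"x":20,"y":21,"z":0,"rx":0,"ry":0,"rz":0.3,"claw":255},
    {"x":50,"y":52,"z":0,"rx":0,"ry":0,"rz":0.6,"claw":255},
    {"x":80,"y":84,"z":0,"rx":0,"ry":0,"rz":0.9,"claw":255},
    {"x":112,"y":117,"z":0,"rx":0,"ry":0,"rz":1.2,"claw":255},
    {"x":145,"y":152,"z":0,"rx":0,"ry":0,"rz":1.5,"claw":255},
    {"x":178,"y":186,"z":0,"rx":0,"ry":0,"rz":1.8,"claw":255},
    {"x":208,"y":218,"z":0,"rx":0,"ry":0,"rz":2.1,"claw":255},
    {"x":229,"y":239,"z":0,"rx":0,"ry":0,"rz":2.33,"claw":255},
    {"x":237.5,"y":248.5,"z":0,"rx":0,"ry":0,"rz":2.33,"claw":255},
    {"x":237.5,"y":248.5,"z":0,"rx":0,"ry":0,"rz":2.33,"claw":255}
  ]
}}

```text
time_s: 14.65
position: [0.6323, 0.1594, 0.2032]
tcp_rot: [[0.079, 0.997, -0.003], [0.997, -0.079, -0.001], [-0.001, -0.003, -1.0]]
force: [-0.3, -0.2, -0.6]
opening: 0.231
grasp_force: 30.0
```

{"fn": "apply_moves", "kwargs": {
  "rows": [
    {"x":0,"y":0,"z":10,"rx":0,"ry":0,"rz":0,"claw":255},
    {"x":0,"y":0,"z":18,"rx":0,"ry":0,"rz":0,"claw":255},
    {"x":0,"y":0,"z":18,"rx":0,"ry":0,"rz":0,"claw":255}
  ]
}}

```text
time_s: 15.02
position: [0.632, 0.1586, 0.1853]
tcp_rot: [[0.081, 0.997, -0.003], [0.997, -0.081, -0.0], [-0.001, -0.003, -1.0]]
force: [-0.1, -0.4, -0.8]
opening: 0.227
grasp_force: 30.0
```

Run:
```python
from h import *
go([634.2,158.9,160],-4.6)
for n in('top','scene'):
    p,d=capture(n);X=cloud(n,d);s=cv2.cvtColor(p,cv2.COLOR_RGB2HSV)
    m=(d>0)&(abs(X[...,0]-.634)<.12)&(abs(X[...,1]-.159)<.12)&(X[...,2]>.12)&(s[...,0]>45)&(s[...,0]<85)&(s[...,1]>120)
    q=X[m]; print(n,m.sum(),q[:,2].mean().round(4))
    if m.sum()>50:
        f=q[q[:,2]>np.median(q[:,2])-.003]
        print('plane',np.linalg.lstsq(np.c_[f[:,:2]-[.634,.159],np.ones(len(f))],f[:,2],rcond=None)[0].round(4)); vv,uu=np.nonzero(m)
        print(rect(f))
    if n=='scene': cv2.imwrite('pics/s4.png',cv2.resize(p[190:355,260:480],(800,600))[:,:,::-1])
```

```text
t 15.025 pos [632.  158.6 185.3] psi -4.65 tilt [-2.9e-03 -3.0e-04 -1.0e+00] shift [ 0.5  2.2 25.3] rz -0.01 F [-0.1 -0.4 -0.8] open 0.227
top 1205 0.1601
plane [-0.2757 -0.1549  0.1499]
(array([603.1, 113. ]), array([151.1,  53.8]), -4.78)
scene 1106 0.1568
plane [0.0926 0.0204 0.1556]
(array([652.3, 154.9]), array([147.4, 141.6]), 84.52)
```

View pics/s4.png

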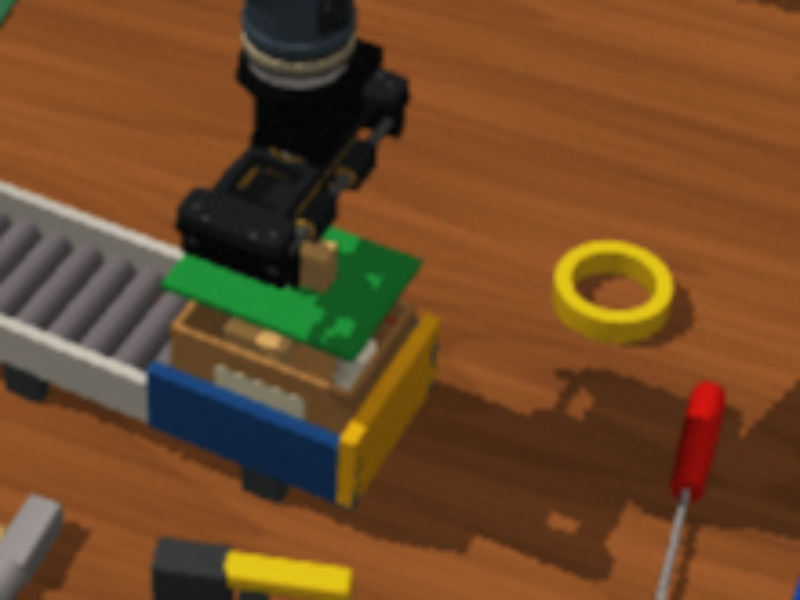

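The held lid hangs over the carton with no obvious tilt. Measure its plane and rectangle more cleanly, masking out robot pixels.

```bash
cat > lidm.py <<'E'
from h import *
import sys
z0=float(sys.argv[1])
for n in('top','scene'):
    p,d=capture(n);X=cloud(n,d);s=cv2.cvtColor(p,cv2.COLOR_RGB2HSV)
    m=(d>0)&(abs(X[...,0]-.634)<.12)&(abs(X[...,1]-.159)<.12)&(abs(X[...,2]-z0)<.012)&(s[...,0]>45)&(s[...,0]<85)&(s[...,1]>120)
    l=(cv2.erode(m.astype(np.uint8),np.ones((3,3)))>0); q=X[l]; print(n,m.sum(),np.percentile(q[:,2],[5,50,95]).round(4))
    A=np.c_[(q[:,:2]-[.634,.159])@np.c_[U,W],np.ones(len(q))];k=np.ones(len(q),bool)
    for _ in range(5):
        c=np.linalg.lstsq(A[k],q[k,2],rcond=None)[0];k=abs(A@c-q[:,2])<.0025
    print('tilt along lane x,y, z:',c.round(4),k.sum())
    vv,uu=np.nonzero(m);P=onz(n,np.c_[uu,vv],z0); L=(P[:,:2]*1000-O)@np.c_[U,W];print('rect',rect(P),'lane',L.min(0).round(1),L.max(0).round(1))
E
python3 lidm.py .156
```

```text
top 1170 [0.154  0.1566 0.1595]
tilt along lane x,y, z: [-0.0048  0.0031  0.1564] 825
rect (array([627.7, 112.1]), array([105.7,  55.2]), -5.79) lane [112.4 -49.9] [167.8  55.8]
scene 1092 [0.1525 0.1563 0.1602]
tilt along lane x,y, z: [ 0.0065 -0.0101  0.1561] 616
rect (array([636.4, 155.7]), array([146.7, 107. ]), 85.42) lane [111.6 -55.8] [258.2  51.3]
```

Lid is level (under 0.01 rad). In the top view it needs about +2 mm in x and +2.5 mm in tool y to centre on the carton. Correct and lower slowly.

{"fn": "apply_moves", "kwargs": {
  "rows": [
    {"x":2,"y":2.5,"z":0,"rx":0,"ry":0,"rz":0,"claw":255},
    {"x":2,"y":2.5,"z":6,"rx":0,"ry":0,"rz":0,"claw":255},
    {"x":2,"y":2.5,"z":12,"rx":0,"ry":0,"rz":0,"claw":255},
    {"x":2,"y":2.5,"z":17,"rx":0,"ry":0,"rz":0,"claw":255},
    {"x":2,"y":2.5,"z":20,"rx":0,"ry":0,"rz":0,"claw":255},
    {"x":2,"y":2.5,"z":23,"rx":0,"ry":0,"rz":0,"claw":255},
    {"x":2,"y":2.5,"z":26,"rx":0,"ry":0,"rz":0,"claw":255},
    {"x":2,"y":2.5,"z":29,"rx":0,"ry":0,"rz":0,"claw":255}
  ]
}}

```text
time_s: 16.23
position: [0.6359, 0.1612, 0.1575]
tcp_rot: [[0.08, 0.997, 0.0], [0.997, -0.08, 0.0], [0.0, 0.0, -1.0]]
force: [-0.0, 0.7, -1.1]
opening: 0.229
grasp_force: 30.0
```

{"fn": "apply_moves", "kwargs": {
  "rows": [
    {"x":0,"y":0,"z":1,"rx":0,"ry":0,"rz":0,"claw":255},
    {"x":0,"y":0,"z":2,"rx":0,"ry":0,"rz":0,"claw":255},
    {"x":0,"y":0,"z":2,"rx":0,"ry":0,"rz":0,"claw":255}
  ]
}}

```text
time_s: 16.6
position: [0.6358, 0.1613, 0.1556]
tcp_rot: [[0.08, 0.997, 0.0], [0.997, -0.08, 0.0], [0.0, 0.0, -1.0]]
force: [0.1, 0.4, -0.6]
opening: 0.221
grasp_force: 30.0
```

{"fn": "apply_moves", "kwargs": {
  "rows": [
    {"x":0,"y":0,"z":1,"rx":0,"ry":0,"rz":0,"claw":255},
    {"x":0,"y":0,"z":2,"rx":0,"ry":0,"rz":0,"claw":255},
    {"x":0,"y":0,"z":2,"rx":0,"ry":0,"rz":0,"claw":255}
  ]
}}

```text
time_s: 16.98
position: [0.6357, 0.1612, 0.1534]
tcp_rot: [[0.08, 0.997, -0.0], [0.997, -0.08, -0.0], [-0.0, -0.0, -1.0]]
force: [1.3, 0.0, -2.0]
opening: 0.229
grasp_force: 30.0
```

```bash
python3 lidm.py .1235
```

```text
top 1099 [0.121  0.1237 0.1266]
tilt along lane x,y, z: [-0.0007  0.0009  0.1238] 794
rect (array([630.1, 114. ]), array([105.9,  54.7]), -4.9) lane [115.2 -52.4] [170.   53.5]
scene 1082 [0.119  0.1231 0.1269]
tilt along lane x,y, z: [ 0.0002 -0.0083  0.123 ] 577
rect (array([640.1, 158.5]), array([146.5, 108.3]), 85.47) lane [114.7 -60.1] [261.1  48.5]
```

Lid is centred (188.2, 0.5) over the carton (187.9, 0.2), level, with the flange at about rim height. One last bit down, then release and rise.

{"fn": "apply_moves", "kwargs": {
  "rows": [
    {"x":0,"y":0,"z":0.7,"rx":0,"ry":0,"rz":0,"claw":255},
    {"x":0,"y":0,"z":0.7,"rx":0,"ry":0,"rz":0,"claw":255},
    {"x":0,"y":0,"z":0.7,"rx":0,"ry":0,"rz":0,"claw":150},
    {"x":0,"y":0,"z":0,"rx":0,"ry":0,"rz":0,"claw":120},
    {"x":0,"y":0,"z":0,"rx":0,"ry":0,"rz":0,"claw":120},
    {"x":0,"y":0,"z":-10,"rx":0,"ry":0,"rz":0,"claw":120},
    {"x":0,"y":0,"z":-40,"rx":0,"ry":0,"rz":0,"claw":120},
    {"x":0,"y":0,"z":-80,"rx":0,"ry":0,"rz":0,"claw":120},
    {"x":0,"y":0,"z":-110,"rx":0,"ry":0,"rz":0,"claw":120}
  ]
}}

```text
time_s: 18.2
position: [0.6364, 0.1613, 0.2662]
tcp_rot: [[0.08, 0.997, 0.003], [0.997, -0.08, 0.0], [0.0, 0.003, -1.0]]
force: [1.0, 0.1, 0.1]
opening: 0.529
grasp_force: 0.0
```

{"fn": "apply_moves", "kwargs": {
  "rows": [
    {"x":-40,"y":-50,"z":0,"rx":0,"ry":0,"rz":0,"claw":120},
    {"x":-80,"y":-90,"z":0,"rx":0,"ry":0,"rz":0,"claw":120},
    {"x":-110,"y":-130,"z":0,"rx":0,"ry":0,"rz":0,"claw":120},
    {"x":-150,"y":-160,"z":0,"rx":0,"ry":0,"rz":0,"claw":120},
    {"x":-150,"y":-160,"z":0,"rx":0,"ry":0,"rz":0,"claw":120}
  ]
}}

```text
time_s: 18.82
position: [0.462, 0.0232, 0.2643]
tcp_rot: [[0.084, 0.997, -0.001], [0.997, -0.084, -0.0], [-0.0, -0.001, -1.0]]
force: [-0.2, 0.8, 1.0]
opening: 0.533
grasp_force: 0.0
```

```bash
python3 lidm.py .1235; python3 -c "
from h import *
q,_=capture('scene')
cv2.imwrite('pics/s5.png',cv2.resize(q[190:355,260:480],(800,600))[:,:,::-1])"
```

```text
top 2836 [0.1208 0.1236 0.1263]
tilt along lane x,y, z: [-0.0019  0.003   0.1235] 2062
rect (array([634.1, 159. ]), array([145.3, 106.2]), 85.22) lane [115.2 -52.8] [260.6  53.4]
scene 1439 [0.119  0.1228 0.1268]
tilt along lane x,y, z: [-0.0018 -0.0137  0.1226] 749
rect (array([640.5, 158.7]), array([147.3, 108.2]), 85.46) lane [114.4 -60.2] [261.9  48. ]
```

View pics/s5.png

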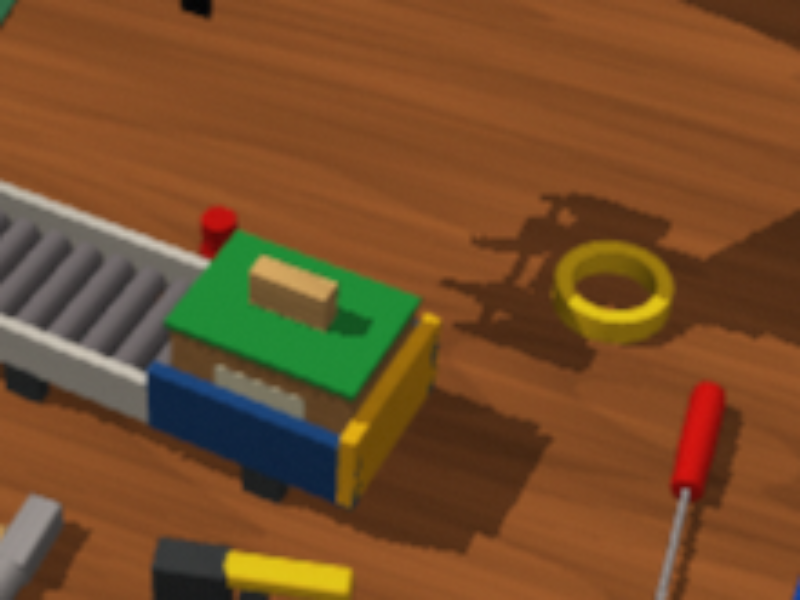

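The lid (at (295,310)) sits flat on the carton against the yellow stop, flange top at 123.5 mm as expected for fully seated. The arm is clear, so I'll hand in.

```bash
python3 -c "
from rig import *
print(hand_in())"
```

```text
the job is handed in; nothing more can be done
None
```

The job is handed in: the carton is home against the yellow end stop and the lid is flat and fully down on it. The kit was still inside when last seen before the lid went on, and the arm never went near the bottle, tape or screwdriver. The simulated clock read about 19 s, and the hand-in gave no verdict.

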